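# Spacer sleeve on the bonsai-turntable spindle, carriage held in its ball notch

### The job

Get the bonsai turntable's bench rail ready: slide the brass spacer sleeve down over the upright steel spindle of the blue carriage until it stands fully home, and let go of it. Then take the carriage by its red grip and slide it along the rail until you feel its spring ball drop into the notch of the yellow block, without running on past the notch. Finish while still gripping the red grip, with the carriage held still in the notch so that a helper can lock it, and leave the pots, jar, tools, mug and bottle where they are.

Things in the scene. Friction and masses are not known exactly. Their poses are not given: they have to be found in the camera images.
- sleeve_mid (a point): Centre (half-way up, on the axis) of the loose brass spacer sleeve: a plain round tube standing upright on the table, outside diameter 46 mm, bore 25 mm, 44 mm tall, about 0.4 kg. z is its axis. It stands in one of three places in a row in front of the robot; the two small pots stand in the other two.
- spindle_foot (a point): Foot of the steel spindle, on its axis, at the level of the carriage's flat top where the sleeve comes to rest. The spindle is 20 mm in diameter (5 mm less than the sleeve's bore), rises 54 mm from this point and has a tapered top (the last 6 mm). z is up along the spindle; y is the sliding direction towards the notch. Home, the sleeve's centre is 22 mm above this point.
- grip_mid (a point): The place to grip on the carriage's upright red round grip: 24 mm in diameter, 50 mm tall, standing on the carriage's flat top; this point is on its axis, 30 mm above that flat top and 20 mm below the grip's top. The grip is fixed to the carriage, 68 mm behind the spindle (against the sliding direction). z is up; y is the sliding direction towards the notch.
- ball_mark (a point): The brass plunger screw (16 mm in diameter) on the short wing at the carriage's far side, with a white line beside it; the point is on the ball's axis, on the carriage at its mid length, 38 mm ahead of the grip and 30 mm behind the spindle along the slide. The spring ball hangs under the wing.
- notch (a point): Middle of the notch on the yellow block (60 x 44 mm, 24 mm high, black line on its outer top) clamped beside the rail's far side, each time elsewhere along the rail. y: sliding direction, parallel to the rail. Seated: ball_mark has y = 0 in this frame (and is 35 mm higher). Round ridges stand 7 mm before and 7 mm beyond the middle; the ball meets the first about 14 mm before it.
- carriage: Blue carriage, 70 x 116 mm; origin mid-length on the rail axis, 16 mm under its flat top (top 57 mm over the table); y: sliding direction, roughly the robot's left (+y). Starts short of the notch. Friction about 1 N, no return spring, moving mass about 0.8 kg. Climbing a ridge or leaving the notch takes 5 to 11 N along y; between the ridge tops the spring ball pulls the carriage to the middle.
- glazed_pot: Bystander: small blue glazed bowl-shaped pot, 84 mm across, 45 mm tall; origin under its centre.
- clay_pot: Bystander: small terracotta cup-shaped pot, 66 mm across, 58 mm tall; origin under its centre.
- jar: Bystander: amber jar with green cap, 60 mm across, 75 mm tall; origin under its centre.
- brush: Bystander: hand brush lying on the table to the right.
- wrench: Bystander: steel wrench lying on the table to the left.
- mug: Bystander: white mug, 76 mm across, 88 mm tall, behind the rail; origin under its centre.
- feed_bottle: Bystander: blue bottle, 68 mm across, 170 mm tall, to the left; origin under its centre.
Things that resemble listed ones, but are neither listed nor needed, are in the scene too. Several things look just like the part that bears sleeve_mid: the one meant starts farthest from the robot's base.

How it is judged:
On the way, in this order (a step that is already met when the one before it is completed fails the run):
1. the sleeve stands fully home over the spindle, let go, with the carriage still short of the notch (horizontal distance between sleeve_mid and spindle_foot below 0.006 m and z of sleeve_mid in the frame of spindle_foot between 0.019 and 0.025 m and angle between sleeve_mid's own z axis and vertical below 0.08 rad and contact force between the fingers and sleeve below 0.1 N and y of ball_mark in the frame of notch below -0.02 m), for 0.3 s.
2. the carriage is gripped by its red grip and slid until the ball is in the notch (contact force between the fingers and carriage above 2 N and distance between the grasp point and grip_mid below 0.035 m and y of ball_mark in the frame of notch between -0.003 and 0.003 m), for 0.2 s.
At the end, for the whole second after the job is handed in: Sleeve on the spindle: within 0.08 rad of upright, axes within 6 mm, centre 22 (+-3) mm above the carriage top, untouched by the robot; carriage still (under 10 mm/s), ball within 3 mm of the notch middle; fingers on the red grip with over 2 N, grasp point within 35 mm of grip_mid (all of step 2 and horizontal distance between sleeve_mid and spindle_foot below 0.006 m and z of sleeve_mid in the frame of spindle_foot between 0.019 and 0.025 m and angle between sleeve_mid's own z axis and vertical below 0.08 rad and linear speed of carriage below 0.01 m/s and contact force between the arm and sleeve below 0.1 N); the arm keeps its last pose, push and grip.
It fails at once if the carriage runs on past the notch (ball more than 15 mm beyond its middle) (y of ball_mark in the frame of notch above 0.015 m).
It fails at once if a bystander is pushed more than 30 mm (distance of any of glazed_pot, clay_pot, jar, brush, wrench, mug, feed_bottle from where it was at the start of the episode above 0.03 m).
It fails at once if a pot, the jar, the mug or the bottle is tipped over (angle between any of glazed_pot, clay_pot, jar, mug, feed_bottle's own z axis and vertical above 0.6 rad).
It also fails if it takes over 64 s, if anything falls off the work surface, if the arm or the gripper's body presses on something with over 40 N, if the wrist force passes 120 N, or if a joint passes its speed limit or range.

### The arm

A 6-joint arm with a two-finger parallel gripper is mounted at the origin on the work surface. World frame = base frame: x ahead of the robot, y to its left, z up, the work surface at z = 0. Lengths are in m, angles in rad, forces in N, time in s.
With the tool pointing down it reaches from about 0.375 to 0.925 m from the base axis. Payload 5.7 kg.
Tool frame: the origin (TCP) lies midway between the tips of the shut fingers; the grasp point (between the pads) lies 19 mm behind it; x points along the fingers, z is the direction in which the jaws open and shut, and the axes are right-handed (so a half turn about x gives the same grasp; the last joint's range is limited). The gripper opens to 85 mm and grips with 20 to 120 N. Pads are 22 mm wide; open, the fingers measure 114 mm over their backs; the gripper's body (76 mm by 85 mm) begins 54 mm behind the grasp point. The pads swing forward as they close: fully open they stand 13 mm farther back than shut.
Start: joints at [1.009, 0.359, 1.51, -0, 1.272, -0.115], TCP at [0.259, 0.541, 0.231] pointing down, gripper open.
Joint ranges: [-2.97, 2.97], [-1.01, 2.36], [0.21, 2.38], [-0.96, 4.11], [0.2, 2.71], [-2.98, 2.98]. Speed limits (rad/s): [2.39, 2.39, 3.14, 3.14, 3.14, 3.14].

### API

Orientations are given as a 3x3 rotation matrix whose columns are the frame's x, y, z axes.
In Python, from cell import ctrl, imaging, workorder gives the robot as it stands.
- The arm moves only by the tool apply_moves, never from a script. Its argument "commands" is a list of rows, each a list of 4 numbers: the shift along the tool's x, y, z in cm, then the turn about the tool's x in rad. A call has 1 to 5 rows; each row shifts and turns the commanded pose from where the row before left it, along the tool's axes as they then stand; what a row does not reach is not made up. A row lasts 1/12 s, in which the tool goes at most 41.7 mm and 7.16 degrees, less where a joint would pass 70% of its speed; a pose out of reach is approached as far as the arm can. A call is refused whole if a number of a shift passes 4.17 or a number of a turn 0.125, either way. A call with a gripper value outside its range is refused whole. "fingers" is the closure, from -1 (fully open) to 1 (shut), set as the call begins (left out, the last holds). The fingers move at their own pace and stop on an object; "newtons" is the grip in N (left out, the last holds). Time passes only in rows, so rows that do not move let the fingers close. It gives the time, the measured TCP pose, the force and the opening at its end, in the units of the state.
- ctrl.get_obs(): the state, without advancing time (a new reading comes with each control period).
- imaging.capture(name): name is "scene" or "top"; returns the picture (480x640x3 uint8, red, green, blue); there is no depth.
- imaging.camera_info(name): a dict with "fovy" (degrees; the focal length in pixels is half the picture's height over the tangent of half this angle, whatever the lens; pixels are square), "cx", "cy" (the principal point, pixels), "pose" (4x4, takes a point from camera to world coordinates). Camera axes: x right, y down, z forward; pixel columns grow to the right and rows downward; lengths in m; the calibration is good to about 2 mm. A picture is of the moment at which its call begins. camera_info takes no time and is no camera call.
- workorder.sign_off(): hands the job in, once; it reports no verdict.
The state is a dict: "time": time; "joint_positions": joint angles; "dq": joint speeds; "tau": joint torques, N m; "tcp_pos": TCP position; "eef_rot": TCP orientation; "force": force on the tool from outside, world axes, zero at the start; "torque": the same for the moment, N m; "width": opening from 0.0 (shut) to 1.0 (fully open).
Only numpy, scipy, OpenCV 4.12 (cv2) and the standard library are available. Lean on these libraries where they do the work, as an engineer would, in place of code of your own. Each camera call takes 0.05 s, during which the arm holds its last target.

## Working session

There is one attempt and no reset: what is moved stays moved. The work goes in short steps, Python scripts to look and compute and a tool call to move; the robot and the scene stay as the last step left them, time stands still between calls to the robot, and variables do not carry over. Pictures are saved under pics/ and viewed, and the job is handed in when it is done.

Besides the shell and the picture viewer there is one more tool, called by a JSON object that holds its "method" and its "body". apply_moves: Moves the arm, as the interface text tells. Its arguments: {"type":"object","properties":{"commands":{"type":"array","items":{"type":"array","items":{"type":"number"}}},"fingers":{"type":"number"},"newtons":{"type":"number"}},"required":["commands"]}

```bash
mkdir -p pics; ls; python3 - <<'E'
from cell import ctrl, imaging, workorder
import cv2,numpy as np
np.set_printoptions(precision=4,suppress=True)
for n in("scene","top"):
    im=imaging.capture(n); cv2.imwrite(f"pics/{n}0.png",im[:,:,::-1]); i=imaging.camera_info(n); print(n,i)
print(ctrl.get_obs())
E
```

```text
pics
scene {'fovy': 52.563467852755586, 'cx': 327.96037407217244, 'cy': 238.23955553076118, 'pose': array([[ 0.0113,  0.7876, -0.6161,  1.197 ],
       [ 0.9999, -0.0158, -0.0019,  0.0351],
       [-0.0112, -0.616 , -0.7877,  0.9669],
       [ 0.    ,  0.    ,  0.    ,  1.    ]])}
top {'fovy': 43.68296521215958, 'cx': 317.88427357987104, 'cy': 248.1006563216044, 'pose': array([[-0.0076, -0.9979,  0.0641,  0.4405],
       [-0.9999,  0.0068, -0.0131,  0.0475],
       [ 0.0126, -0.0642, -0.9979,  1.4635],
       [ 0.    ,  0.    ,  0.    ,  1.    ]])}
{'time': 0.1, 'joint_positions': array([ 1.0089,  0.3595,  1.5114,  0.    ,  1.2725, -0.1151]), 'dq': array([-0.0002, -0.001 , -0.0031,  0.0007,  0.0004, -0.0011]), 'tau': array([ -0.002 , -52.8658, -27.9349,  -0.0001,   0.0052,   0.0001]), 'tcp_pos': array([0.2589, 0.5406, 0.2305]), 'eef_rot': array([[-0.0009, -0.9018,  0.4321],
       [-0.0015,  0.4321,  0.9018],
       [-1.    ,  0.0002, -0.0017]]), 'force': array([-0.4158,  0.0067,  0.6249]), 'torque': array([-0.0112,  0.0312,  0.0646]), 'width': 0.9988305736177544}
```

View pics/scene0.png

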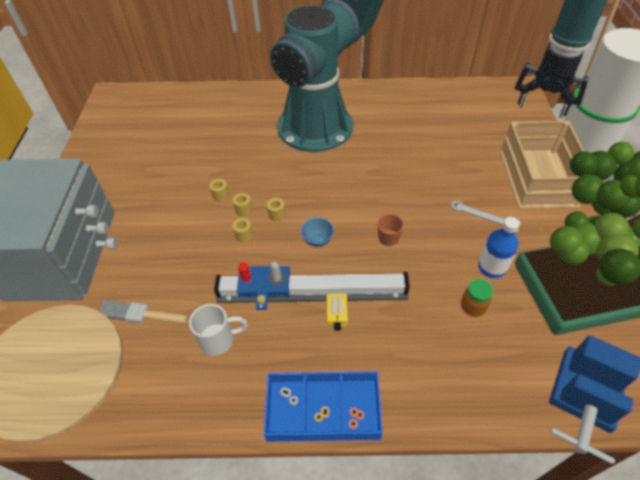

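View pics/top0.png

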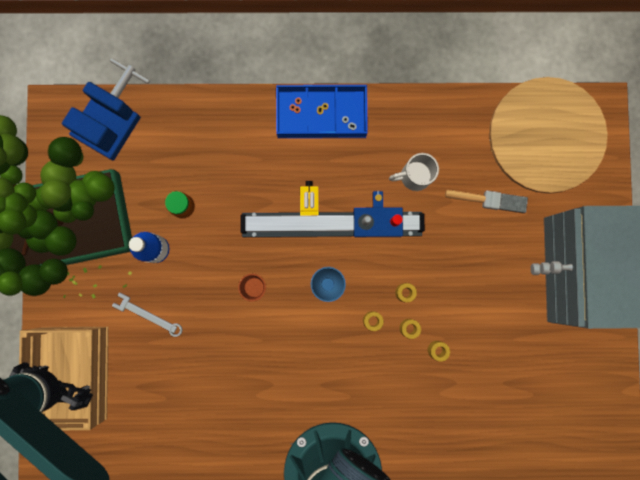

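The scene view shows four brass sleeves near (219,189), (242,204), (276,209) and (242,230). In the top view the farthest one is near (407,293). The grip is at (397,220), the spindle at (367,222), the plunger at (378,197) and the notch block at (310,200). I'll zoom in to measure them.

```bash
cat > h.py <<'E'
import numpy as np
from cell import ctrl, imaging, workorder
np.set_printoptions(precision=4,suppress=True)
def ray(n,u,v):
    i=imaging.camera_info(n); f=240/np.tan(np.radians(i['fovy']/2)); P=np.array(i['pose'])
    return P[:3,3],P[:3,:3]@np.array([(u-i['cx'])/f,(v-i['cy'])/f,1])
def at(n,u,v,z):
    o,d=ray(n,u,v); return o+d*(z-o[2])/d[2]
def proj(n,p):
    i=imaging.camera_info(n); f=240/np.tan(np.radians(i['fovy']/2)); P=np.array(i['pose'])
    q=P[:3,:3].T@(np.asarray(p)-P[:3,3]); return np.array([i['cx']+f*q[0]/q[2],i['cy']+f*q[1]/q[2]])
E
python3 - <<'E'
from h import *
import cv2
t=cv2.imread('pics/top0.png'); s=cv2.imread('pics/scene0.png')
cv2.imwrite('pics/tz.png',cv2.resize(t[180:240,290:430],None,fx=5.7,fy=5.7,interpolation=cv2.INTER_CUBIC))
cv2.imwrite('pics/tz2.png',cv2.resize(t[270:370,350:460],None,fx=6,fy=6,interpolation=cv2.INTER_CUBIC))
cv2.imwrite('pics/sz.png',cv2.resize(s[170:335,205:360],None,fx=3.6,fy=3.6,interpolation=cv2.INTER_CUBIC))
for c in[(407,293),(374,321),(411,329),(440,351)]: print(at('top',*c,.044))
for c in[(219,186),(242,201),(276,206),(242,227)]: print(at('scene',*c,.044))
E
```

```text
[ 0.4237 -0.1815  0.044 ]
[ 0.3584 -0.1023  0.044 ]
[ 0.3389 -0.1895  0.044 ]
[ 0.2868 -0.257   0.044 ]
[ 0.2943 -0.2528  0.044 ]
[ 0.3493 -0.1867  0.044 ]
[ 0.3684 -0.0982  0.044 ]
[ 0.4359 -0.1782  0.044 ]
```

View pics/tz.png

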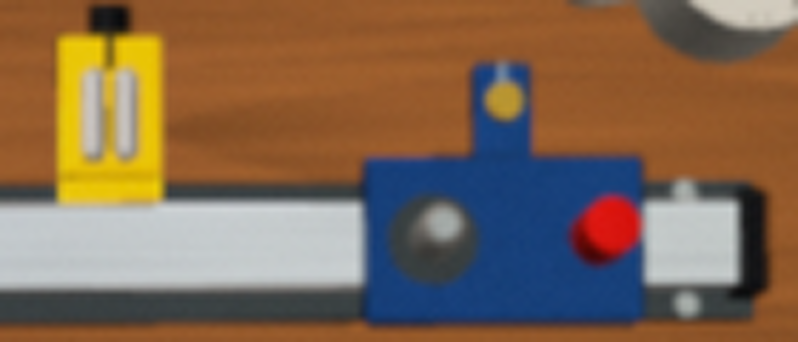

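View pics/tz2.png

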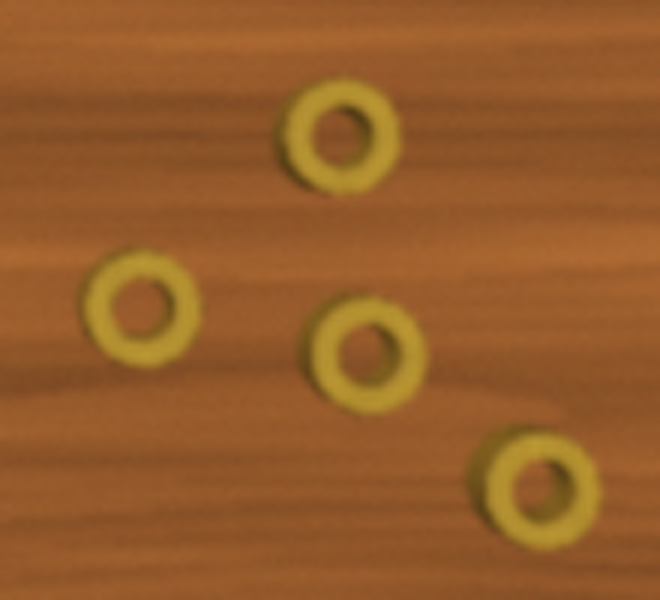

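View pics/sz.png

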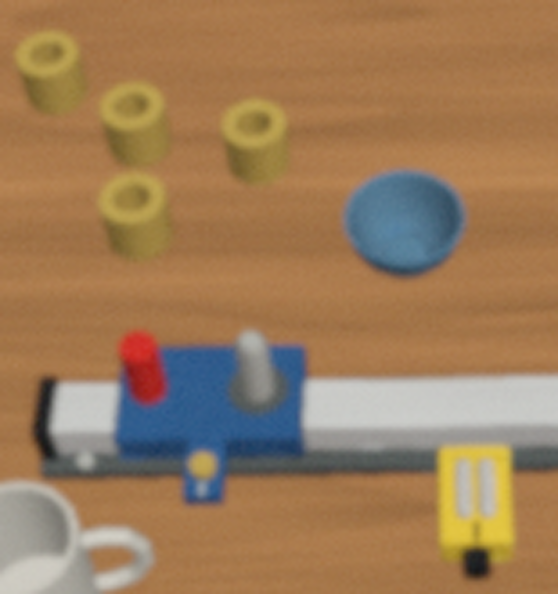

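```bash
python3 - <<'E'
from h import *
import cv2
t=cv2.imread('pics/top0.png'); s=cv2.imread('pics/scene0.png')
# straightness of table edges: brightness/hue edge
def edge(img,cols,r0,r1,vert=True):
    pts=[]
    g=cv2.GaussianBlur(img,(3,3),0).astype(float)
    sat=g[:,:,2]-g[:,:,0]
    for c in cols:
        col=sat[r0:r1,c]; d=np.abs(np.diff(col)); k=d.argmax()
        if 0<k<len(d)-1:
            a,b,e=d[k-1],d[k],d[k+1]; k=k+.5*(a-e)/(a-2*b+e+1e-9)
        pts.append((c,r0+k+.5))
    p=np.array(pts); return p
for nm,img,cols,r0,r1 in[('top far',t,range(150,630,30),75,95),('top rail',t,range(250,415,12),228,242),('scene far',s,range(110,640,30),70,90),('scene front',s,range(40,540,30),440,462)]:
    p=edge(img,cols,r0,r1); 
    l=np.polyfit(p[:,0],p[:,1],1); print(nm,l,(p[:,1]-np.polyval(l,p[:,0])).round(1))
for nm,img in(('top',t),('scene',s)):
    h=cv2.cvtColor(img,cv2.COLOR_BGR2HSV)
    for lab,lo,hi in(('brass',(20,120,90),(32,255,255)),('yel',(24,200,180),(32,255,255)),('blue',(100,150,50),(125,255,255)),('red',(0,200,120),(5,255,255)),('red2',(174,180,120),(180,255,255))):
        m=cv2.inRange(h,lo,hi); n,L,st,ce=cv2.connectedComponentsWithStats(m)
        for k in range(1,n):
            if st[k,4]>25: print(nm,lab,st[k],ce[k].round(2))
E
```

```text
top far [-0.0077 85.6343] [-0.9 -0.5 -0.6 -0.3 -0.3  1.3  1.3  1.4  0.1  0.3  0.2  0.4  0.7 -4.3
 -0.1  1.2]
top rail [ -0.0042 237.7351] [-0.   0.   0.1 -0.   0.   0.1 -0.2 -0.1 -0.1  0.3  0.1  0.1  0.2 -0.4]
scene far [-0.0188 85.5441] [-1.9 -1.2 -1.5 -1.3 -1.2 -0.9  8.4  3.3 -0.6 -0.2 -0.5  0.1 -0.5 -0.3
  6.2 -3.5 -4.  -0.4]
scene front [ -0.0228 459.0318] [  2.4   2.    2.    2.2   2.4   2.6   3.2   3.2 -11.4 -11.5 -10.8 -10.1
   4.3   4.3   4.6   5.3   5.3]
top brass [318 104  10  10  41] [322.17 108.29]
top brass [300 186  19  30 445] [309.06 200.73]
top brass [375 195   7   6  29] [378.07 197.38]
top brass [ 69 276   9   9  33] [ 72.91 280.42]
top brass [397 284  19  18 213] [406.12 292.28]
top brass [364 312  19  19 204] [373.2 321. ]
top brass [401 320  20  19 220] [410.56 328.61]
top brass [429 342  21  19 232] [439.26 350.95]
top yel [300 187  18  28 295] [308.72 201.68]
top blue [  63   83   75   76 2697] [ 99.62 120.89]
top blue [ 277   85   90   52 4310] [321.8  110.56]
top blue [ 354  199   49   37 1053] [378.09 220.68]
top blue [130 232  31  29 502] [148.09 246.91]
t
[... 198 characters left out ...]
cene brass [233 193  19  23 331] [242.21 203.62]
scene brass [267 198  18  23 327] [275.91 208.37]
scene brass [575 211  25   7  31] [588.29 214.23]
scene brass [233 218  19  24 356] [242.44 229.11]
scene brass [550 226  15  19  30] [554.13 232.73]
scene brass [326 294  22  32 458] [336.76 310.78]
scene brass [317 408  11  12  57] [321.81 414.25]
scene blue [488 230  30  28 632] [502.07 243.89]
scene blue [281 267   8  12  45] [285.09 271.33]
scene blue [238 268  50  30 829] [261.42 284.91]
scene blue [481 269  18   8  31] [488.87 274.  ]
scene blue [ 551  337   89   93 4963] [595.84 380.52]
scene blue [ 265  372  116   69 6768] [322.31 406.14]
scene red [239 263  10  17 105] [243.96 271.09]
```

```bash
python3 - <<'E'
from h import *
import cv2
t=cv2.imread('pics/top0.png'); s=cv2.imread('pics/scene0.png')
def edge(img,cols,r0,r1):
    pts=[]
    g=cv2.GaussianBlur(img,(3,3),0).astype(float); sat=g[:,:,2]-g[:,:,0]
    for c in cols:
        d=np.abs(np.diff(sat[r0:r1,c])); k=d.argmax()
        if 0<k<len(d)-1:
            a,b,e=d[k-1],d[k],d[k+1]; k=k+.5*(a-e)/(a-2*b+e+1e-9)
        pts.append((c,r0+k+.5))
    return np.array(pts)
def rob(p):
    good=np.ones(len(p),bool)
    for _ in range(8):
        l=np.polyfit(p[good,0],p[good,1],2); r=abs(p[:,1]-np.polyval(l,p[:,0])); good=r<max(.6,2*np.median(r))
    l1=np.polyfit(p[good,0],p[good,1],1)
    return l*[1e5,1,1],good.sum(),len(p),(p[good][:,1]-np.polyval(l1,p[good][:,0])).round(1)[::6]
print('topfar',rob(edge(t,range(40,625,5),76,92)))
print('scfront',rob(edge(s,range(20,630,5),440,465)))
print('scfar',rob(edge(s,range(110,500,5),72,90)))
T=lambda i:np.transpose(i,(1,0,2)).copy()
print('topleft',rob(edge(T(t),range(100,340,5),15,35)))
for z in(.044,): print(at('top',406.4,292.4,.044),at('scene',242.2,225,.044))
print(at('top',406.5,292.6,.022),at('scene',242.5,229.7,.022))
print('spindle top',at('top',442/5.7+290,180+220/5.7,.111),at('scene',205+250/3.6,170+336/3.6,.111))
print('grip top',at('top',290+612/5.7,180+224/5.7,.107),at('scene',205+138/3.6,170+340/3.6,.107))
print('ball',at('top',290+505/5.7,180+100/5.7,.057),at('scene',205+203/3.6,170+464/3.6,.057))
print('yellow top c',at('top',290+110/5.7,180+116/5.7,.024),at('scene',205+476/3.6,170+500/3.6,.024))
print('base flange',at('top',333,470,.02))
E
```

```text
topfar (array([ 0.4002, -0.0065, 84.6544]), np.int64(81), 117, array([ 0.2,  0.3, -0. ,  0. , -0.3, -0. , -0.1,  0. , -0.1,  0.1, -0.1,
        0.1,  0.2,  0.1]))
scfront (array([  0.2773,  -0.0173, 460.6928]), np.int64(77), 122, array([-0.1,  0.3, -0. ,  0.2,  0. ,  0. ,  0.1,  0. ,  0.1, -0.1,  0.3,
        0. , -0. ]))
scfar (array([-0.2136, -0.0153, 83.8019]), np.int64(56), 78, array([-0.6,  0. , -0.2, -0.5,  0.4,  0.2,  0.2, -0.5,  0.2, -0.3]))
topleft (array([ 2.9906, -0.0373, 30.6257]), np.int64(26), 48, array([ 0.1, -0.1, -0. , -0.3,  0.1]))
[ 0.4251 -0.1801  0.044 ] [ 0.4295 -0.1784  0.044 ]
[ 0.4244 -0.1838  0.022 ] [ 0.4265 -0.1812  0.022 ]
spindle top [ 0.5938 -0.0837  0.111 ] [ 0.5939 -0.0828  0.111 ]
grip top [ 0.5923 -0.1522  0.107 ] [ 0.5927 -0.1505  0.107 ]
ball [ 0.65   -0.1158  0.057 ] [ 0.6495 -0.1133  0.057 ]
yellow top c [0.649  0.0485 0.024 ] [0.6583 0.0511 0.024 ]
base flange [ 0.0082 -0.0032  0.02  ]
```

Sleeve about (0.426, -0.181), spindle about (0.594, -0.083), grip about (0.592, -0.151). The two cameras agree to a few mm. First I turn the jaws along y and travel to above the sleeve.

{"method": "apply_moves", "body": {"commands": [[0,0,0,-0.112],[0,0,0,-0.112],[0,0,0,-0.112],[0,0,0,-0.111]], "fingers": -1, "newtons": 50}}

```text
time: 0.43
tcp_pos: [0.259, 0.5407, 0.2307]
eef_rot: [[-0.001, -1.0, -0.006], [-0.001, -0.006, 1.0], [-1.0, 0.001, -0.001]]
force: [-0.2, -0.8, 0.7]
width: 0.999
```

{"method": "apply_moves", "body": {"commands": [[0,-2.6,-3.0,0],[0,-2.6,-3.0,0],[0,-2.6,-3.0,0],[0,-2.6,-3.0,0],[0,-2.6,-3.0,0]]}}

```text
time: 0.85
tcp_pos: [0.3898, 0.3895, 0.231]
eef_rot: [[-0.001, -1.0, -0.001], [-0.001, -0.001, 1.0], [-1.0, 0.001, -0.001]]
force: [-0.1, 0.1, 0.8]
width: 1.002
```

{"method": "apply_moves", "body": {"commands": [[0,-2.0,-3.0,0],[0,-1,-4,0],[0,0,-4,0],[0,0,-4,0],[0,0,-4,0]]}}

```text
time: 1.27
tcp_pos: [0.4188, 0.1992, 0.2309]
eef_rot: [[-0.001, -1.0, -0.0], [-0.0, -0.0, 1.0], [-1.0, 0.001, -0.0]]
force: [1.1, -0.4, -0.3]
width: 1.001
```

{"method": "apply_moves", "body": {"commands": [[0,0,-4,0],[0,0,-4,0],[0,0,-4,0],[0,0,-4,0],[0,0,-4,0]]}}

```text
time: 1.68
tcp_pos: [0.4186, -0.0006, 0.2313]
eef_rot: [[-0.0, -1.0, -0.0], [-0.0, -0.0, 1.0], [-1.0, 0.0, -0.0]]
force: [0.7, -0.6, 0.9]
width: 1.0
```

{"method": "apply_moves", "body": {"commands": [[0,-0.7,-4,0],[0,0,-4,0],[0,0,-4,0],[2,0,-3.4,0],[3.5,0,-2.6,0]]}}

```text
time: 2.1
tcp_pos: [0.4291, -0.1826, 0.1801]
eef_rot: [[0.007, -1.0, 0.001], [-0.005, 0.001, 1.0], [-1.0, -0.007, -0.005]]
force: [0.9, 0.1, -0.4]
width: 1.002
```

{"method": "apply_moves", "body": {"commands": [[4,0,0,0],[4,0,0,0],[0,0,0,0]]}}

```text
time: 2.35
tcp_pos: [0.4213, -0.1756, 0.0919]
eef_rot: [[-0.011, -1.0, 0.002], [0.007, 0.002, 1.0], [-1.0, 0.011, 0.007]]
force: [-1.7, 0.9, -0.0]
width: 0.998
```

```bash
python3 - <<'E'
from h import *
import cv2
print(ctrl.get_obs()['tcp_pos'])
t=imaging.capture('top')[:,:,::-1]; s=imaging.capture('scene')[:,:,::-1]
a=cv2.resize(t[255:355,350:460],(550,500),interpolation=cv2.INTER_CUBIC)
b=cv2.resize(s[150:260,190:300],(500,500),interpolation=cv2.INTER_CUBIC)
cv2.imwrite('pics/p1.png',cv2.resize(np.hstack([a,b]),(798,380)))
p=ctrl.get_obs()['tcp_pos']
print(proj('top',[*p[:2],.044]),proj('scene',[*p[:2],.044]))
E
```

```text
[ 0.4213 -0.1756  0.0919]
[405.078  292.4803] [242.9601 223.5782]
```

View pics/p1.png

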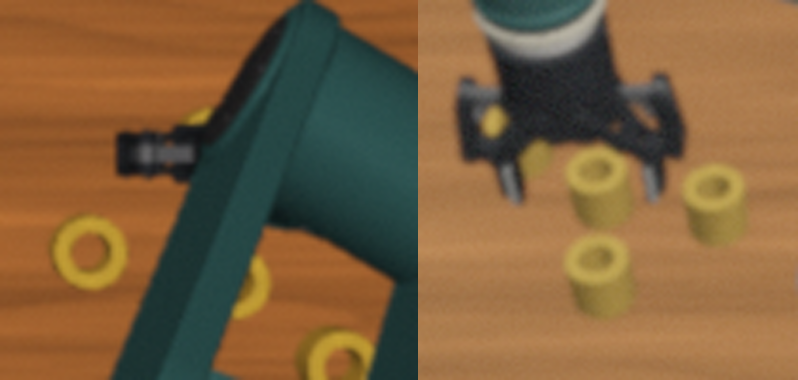

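{"method": "apply_moves", "body": {"commands": [[0,0,0,0],[0,0,0,0]]}}

```text
time: 2.62
tcp_pos: [0.4282, -0.1784, 0.1002]
eef_rot: [[0.004, -1.0, -0.001], [-0.002, -0.001, 1.0], [-1.0, -0.004, -0.002]]
force: [0.1, -1.1, -0.1]
width: 1.002
```

{"method": "apply_moves", "body": {"commands": [[0,0,0,0],[0,0,0,0],[0,0,0,0],[0,0,0,0]]}}

```text
time: 2.95
tcp_pos: [0.4268, -0.1778, 0.0986]
eef_rot: [[0.001, -1.0, -0.001], [-0.001, -0.001, 1.0], [-1.0, -0.001, -0.001]]
force: [0.1, -0.6, 0.2]
width: 0.999
```

{"method": "apply_moves", "body": {"commands": [[1.5,0,-0.3,0],[2,0,0,0],[2,0,0,0],[1.5,0,0,0],[1.0,0,0,0]]}}

```text
time: 3.37
tcp_pos: [0.4258, -0.1804, 0.0167]
eef_rot: [[-0.001, -1.0, -0.0], [0.001, -0.0, 1.0], [-1.0, 0.001, 0.001]]
force: [0.6, 0.0, 0.1]
width: 1.003
```

{"method": "apply_moves", "body": {"commands": [[0.5,0,0,0],[0,0,0,0],[0,0,0,0]]}}

```text
time: 3.62
tcp_pos: [0.4265, -0.1808, 0.013]
eef_rot: [[-0.0, -1.0, -0.0], [-0.0, -0.0, 1.0], [-1.0, 0.0, -0.0]]
force: [-0.0, 0.4, 0.4]
width: 0.998
```

```bash
python3 - <<'E'
from h import *
import cv2
print(ctrl.get_obs()['tcp_pos'])
s=imaging.capture('scene')[:,:,::-1]
cv2.imwrite('pics/p2.png',cv2.resize(s[170:260,190:300],None,fx=6,fy=6,interpolation=cv2.INTER_CUBIC))
E
```

```text
[ 0.4265 -0.1808  0.013 ]
```

View pics/p2.png

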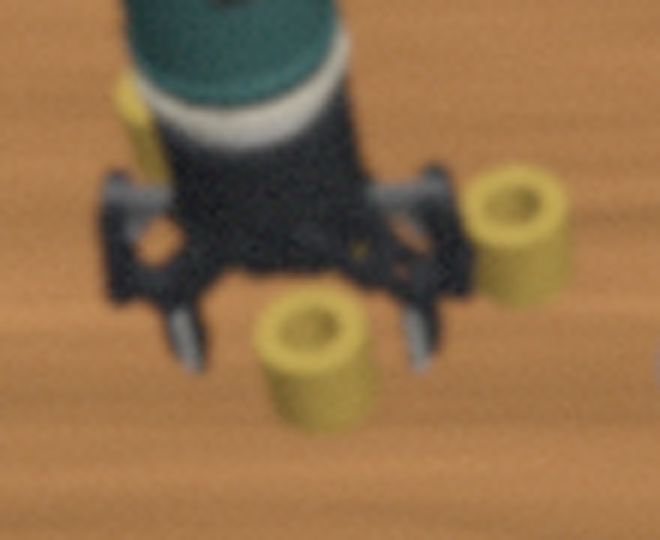

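```bash
python3 - <<'E'
from h import *
f=lambda p:((proj('scene',p)-[190,170])*6+2.5).round(0)
for z in(.013,.02,.026): print(z,f([.4265,-.1808-.045,z]),f([.4265,-.1808+.045,z]))
print('top',f([.4265,-.1808,.044]),'base',f([.4265,-.1808,0]),'topfront',f([.4495,-.1808,.044]),'botfront',f([.4495,-.1808,0]))
E
```

```text
0.013 [215. 376.] [429. 372.]
0.02 [212. 365.] [427. 362.]
0.026 [209. 356.] [425. 353.]
top [310. 327.] base [326. 393.] topfront [305. 370.] botfront [321. 436.]
```

The model projection matches the picture: the ring centre is at zoom (312,328) and the fingertips straddle it. Close.

{"method": "apply_moves", "body": {"commands": [[0,0,0,0],[0,0,0,0],[0,0,0,0],[0,0,0,0],[0,0,0,0]], "fingers": 1, "newtons": 50}}

```text
time: 4.08
tcp_pos: [0.4265, -0.1804, 0.0137]
eef_rot: [[0.0, -1.0, 0.0], [0.0, 0.0, 1.0], [-1.0, -0.0, 0.0]]
force: [-1.1, 2.6, 9.8]
width: 0.527
```

{"method": "apply_moves", "body": {"commands": [[0,0,0,0],[0,0,0,0],[0,0,0,0],[0,0,0,0],[0,0,0,0]]}}

```text
time: 4.5
tcp_pos: [0.4265, -0.1805, 0.0137]
eef_rot: [[0.001, -1.0, 0.0], [0.0, 0.0, 1.0], [-1.0, -0.001, 0.0]]
force: [-1.2, 2.2, 10.0]
width: 0.524
```

{"method": "apply_moves", "body": {"commands": [[-1.0,0,0,0],[-2.5,0,0,0],[-3,0,0,0],[-3,0,0,0],[-3,0,0,0]]}}

```text
time: 4.92
tcp_pos: [0.4253, -0.1801, 0.1388]
eef_rot: [[-0.002, -1.0, -0.0], [0.001, -0.0, 1.0], [-1.0, 0.002, 0.001]]
force: [-0.3, 0.5, -4.4]
width: 0.526
```

{"method": "apply_moves", "body": {"commands": [[-2,0,0,0.05],[-1,0,0,0.11],[0,0,0,0.12],[0,0,0,0.12],[0,0,0,0.12]]}}

```text
time: 5.33
tcp_pos: [0.4257, -0.1803, 0.1679]
eef_rot: [[-0.001, -0.865, 0.502], [0.0, 0.502, 0.865], [-1.0, 0.001, -0.0]]
force: [0.0, -0.6, -5.1]
width: 0.525
```

{"method": "apply_moves", "body": {"commands": [[0,0,0,0.12],[0,0,0,0.12],[0,0,0,0.12],[0,0,0,0.12],[0,0,0,0.12]]}}

```text
time: 5.75
tcp_pos: [0.4255, -0.1802, 0.1674]
eef_rot: [[-0.001, -0.431, 0.903], [0.001, 0.903, 0.431], [-1.0, 0.001, -0.001]]
force: [-0.0, -0.3, -4.5]
width: 0.526
```

{"method": "apply_moves", "body": {"commands": [[0,0,0,0.12],[0,0,0,0.12],[0,0,0,0.12],[0,0,0,0.09],[0,0,0,0]]}}

```text
time: 6.17
tcp_pos: [0.4255, -0.1803, 0.1674]
eef_rot: [[-0.001, 0.002, 1.0], [0.001, 1.0, -0.002], [-1.0, 0.001, -0.001]]
force: [-0.4, -0.0, -4.2]
width: 0.521
```

{"method": "apply_moves", "body": {"commands": [[0,1,1.5,0],[0,2,3,0],[0,2,3,0],[0,2,3,0],[0,1.5,2.8,0]]}}

```text
time: 6.58
tcp_pos: [0.56, -0.0938, 0.1675]
eef_rot: [[-0.001, -0.005, 1.0], [0.001, 1.0, 0.005], [-1.0, 0.001, -0.001]]
force: [0.4, -0.2, -4.6]
width: 0.526
```

{"method": "apply_moves", "body": {"commands": [[0,0.8,1.8,0],[0,0.2,0.8,0],[0,0,0,0],[0,0,0,0],[0,0,0,0]]}}

```text
time: 7.0
tcp_pos: [0.5833, -0.086, 0.1673]
eef_rot: [[-0.003, -0.001, 1.0], [0.0, 1.0, 0.001], [-1.0, 0.0, -0.003]]
force: [0.5, 0.5, -3.9]
width: 0.528
```

```bash
python3 - <<'E'
from h import *
import cv2
t=imaging.capture('top')[:,:,::-1]; s=imaging.capture('scene')[:,:,::-1]
print(ctrl.get_obs()['tcp_pos'])
a=cv2.resize(t[175:255,330:430],(500,400),interpolation=cv2.INTER_CUBIC)
cv2.imwrite('pics/p3t.png',a)
cv2.imwrite('pics/p3.png',cv2.resize(s[210:310,215:325],None,fx=6,fy=6,interpolation=cv2.INTER_CUBIC))
p=ctrl.get_obs()['tcp_pos']
f=lambda p:((proj('scene',p)-[215,210])*6+2.5).round(0)
for dz in(.0303,-.0137): print(dz,f([*p[:2],p[2]+dz]),f([p[0]+.023,p[1],p[2]+dz]),f([p[0],p[1]-.023,p[2]+dz]),f([p[0],p[1]+.023,p[2]+dz]))
print('sp',f([.594,-.083,.111]),f([.594,-.083,.057]))
E
```

```text
[ 0.5837 -0.0862  0.1677]
0.0303 [326. 150.] [321. 204.] [258. 151.] [394. 148.]
-0.0137 [339. 228.] [335. 281.] [273. 229.] [405. 227.]
sp [359. 323.] [373. 406.]
```

View pics/p3.png

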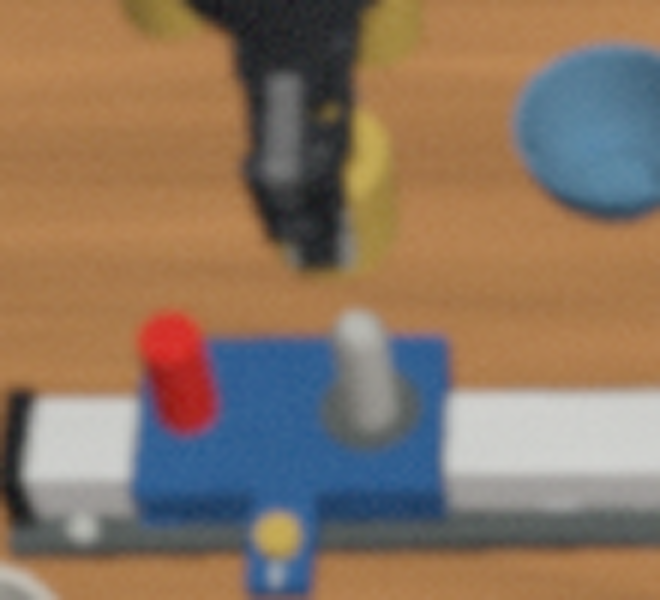

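View pics/p3t.png

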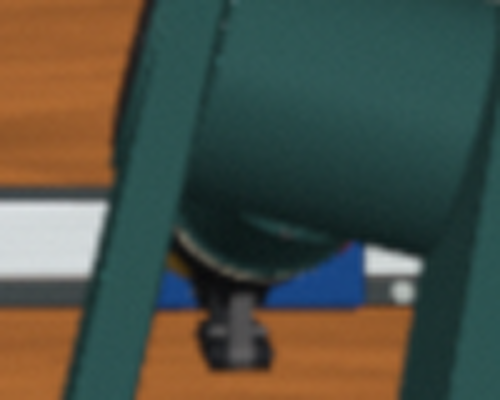

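```bash
cat > edge.py <<'E'
from h import *
import cv2
def crossings(img,r,c0,c1):
    # brass vs wood: feature (R+G)/2-B style; brass has higher G relative to R
    x=cv2.GaussianBlur(img,(1,3),0).astype(float)[r,c0:c1]
    return x[:,1]/ (x[:,2]+1)   # G/R
E
python3 - <<'E'
from edge import *
s0=cv2.imread('pics/scene0.png'); s=imaging.capture('scene')[:,:,::-1].copy(); cv2.imwrite('pics/s3.png',s)
for r in(226,229,232,235): print(r,crossings(s0,r,228,257).round(2))
for r in range(232,254,3): print(r,crossings(s,r,258,290).round(2))
p=ctrl.get_obs()['tcp_pos'];print(p)
for dz in(.0303,.0083,-.0137):
  print(proj('scene',[*p[:2],p[2]+dz]),proj('scene',[p[0],p[1]+.023,p[2]+dz]))
for z in(.044,.022,0): print(proj('scene',[.4265,-.181,z]),proj('scene',[.4265,-.181+.023,z]),proj('scene',[.4265,-.181-.023,z]))
E
```

```text
226 [0.72 0.71 0.71 0.74 0.8  0.83 0.86 0.85 0.84 0.83 0.82 0.81 0.82 0.82
 0.82 0.83 0.82 0.83 0.84 0.85 0.85 0.85 0.83 0.78 0.72 0.71 0.71 0.71
 0.71]
229 [0.71 0.71 0.71 0.72 0.75 0.8  0.83 0.85 0.86 0.86 0.86 0.85 0.85 0.85
 0.85 0.85 0.85 0.85 0.86 0.85 0.84 0.83 0.82 0.79 0.75 0.73 0.71 0.71
 0.72]
232 [0.72 0.71 0.71 0.71 0.72 0.72 0.76 0.81 0.82 0.84 0.83 0.83 0.85 0.83
 0.83 0.83 0.84 0.83 0.83 0.82 0.82 0.81 0.82 0.8  0.76 0.73 0.71 0.7
 0.7 ]
235 [0.72 0.71 0.7  0.71 0.71 0.72 0.74 0.76 0.81 0.8  0.81 0.82 0.81 0.82
 0.82 0.83 0.82 0.83 0.82 0.82 0.83 0.82 0.81 0.8  0.78 0.73 0.72 0.7
 0.7 ]
232 [1.   1.   1.01 1.   0.99 0.98 0.99 0.99 1.02 1.04 1.02 1.02 0.96 0.98
 0.92 0.85 0.85 0.86 0.86 0.85 0.83 0.79 0.74 0.71 0.71 0.7  0.71 0.72
 0.72 0.71 0.71 0.71]
235 [0.99 1.02 0.99 0.99 1.   1.   0.99 0.98 1.   1.02 1.02 1.   0.96 0.91
 0.88 0.82 0.84 0.86 0.85 0.86 0.86 0.82 0.76 0.72 0.72 0.71 0.71 0.71
 0.71 0.7  0.71 0.71]
238 [1.   1.   1.   1.   0.97 0.99 0.99 1.01 1.   1.   1.   1.   0.92 0.86
 0.83 0.84 0.85 0.85 0.86 0.86 0.85 0.81 0.76 0.72 0.71 0.71 0.7  0.7
 0.71 0.7
[... 478 characters left out ...]
3 0.73 0.71 0.72
 0.72 0.72 0.72 0.72]
250 [0.71 0.7  0.73 0.82 0.89 0.92 0.97 1.   1.05 0.98 1.   1.03 0.97 0.99
 0.98 0.92 0.87 0.84 0.82 0.81 0.81 0.8  0.77 0.73 0.72 0.72 0.72 0.72
 0.72 0.72 0.72 0.71]
253 [0.72 0.71 0.72 0.74 0.79 0.85 0.89 0.89 0.91 0.91 0.9  0.9  0.93 0.97
 0.93 0.91 0.86 0.83 0.81 0.79 0.77 0.74 0.73 0.72 0.71 0.72 0.72 0.71
 0.71 0.72 0.73 0.72]
[ 0.584  -0.0862  0.1678]
[268.8555 234.5744] [280.2181 234.3946]
[269.9986 241.2184] [281.1644 241.0421]
[271.1027 247.6364] [282.0786 247.4633]
[241.2503 224.0848] [250.5455 223.9373] [231.9558 224.2322]
[242.5807 229.6868] [251.7439 229.5417] [233.4183 229.832 ]
[243.8739 235.1319] [252.9087 234.989 ] [234.8398 235.2748]
```

{"method": "apply_moves", "body": {"commands": [[0.5,0.2,0.4,0],[1,0.3,0.6,0],[1,0,0,0],[0.8,0,0,0],[0.2,0,0,0]]}}

```text
time: 7.57
tcp_pos: [0.5936, -0.0801, 0.1302]
eef_rot: [[-0.004, -0.001, 1.0], [0.001, 1.0, 0.001], [-1.0, 0.001, -0.004]]
force: [-0.8, 0.4, -4.3]
width: 0.521
```

{"method": "apply_moves", "body": {"commands": [[0,0,0,0],[0,0,0,0],[0,0,0,0]]}}

```text
time: 7.82
tcp_pos: [0.5955, -0.0807, 0.1331]
eef_rot: [[0.0, -0.001, 1.0], [-0.0, 1.0, 0.001], [-1.0, -0.0, 0.0]]
force: [-0.2, -0.1, -4.0]
width: 0.521
```

```bash
python3 - <<'E'
from edge import *
s=imaging.capture('scene')[:,:,::-1].copy(); cv2.imwrite('pics/s4.png',s)
p=ctrl.get_obs()['tcp_pos'];print(p)
cv2.imwrite('pics/p4.png',cv2.resize(s[220:300,230:310],None,fx=7.5,fy=7.5,interpolation=cv2.INTER_CUBIC))
f=lambda p:((proj('scene',p)-[230,220])*7.5+3.25).round(0)
q=[p[0],p[1]-.0017]
for dz in(.0303,-.0137): print(dz,f([*q,p[2]+dz]),f([q[0]+.023,q[1],p[2]+dz]),f([q[0],q[1]-.023,p[2]+dz]),f([q[0],q[1]+.023,p[2]+dz]))
print('sp',f([.594,-.083,.111]),f([.594,-.083,.057]))
s3=cv2.imread('pics/s3.png').astype(float)
for r in(266,268,270,272,274): print(r,(s3[r,264:290,2]).round(0), proj('scene',[.594,-.083,.105 if r<267 else .085]))
E
```

```text
[ 0.5956 -0.0807  0.1332]
0.0303 [319. 224.] [314. 292.] [236. 225.] [403. 222.]
-0.0137 [335. 316.] [330. 383.] [254. 317.] [416. 315.]
sp [336. 329.] [354. 433.]
266 [103. 103. 103. 105. 106. 109. 119. 135. 154. 168. 174. 177. 174. 169.
 153. 133. 114. 107. 105. 102. 104. 102. 103. 104. 116. 141.] [274.6402 264.9748]
268 [ 52.  47.  50.  52.  53.  66.  93. 117. 131. 144. 153. 160. 161. 159.
 145. 123.  88.  61.  51.  51.  55.  52.  51.  52.  65. 108.] [275.5299 270.1942]
270 [ 51.  52.  49.  51.  50.  61.  77.  99. 115. 129. 141. 145. 153. 153.
 147. 131.  98.  68.  52.  53.  50.  50.  47.  48.  65.  97.] [275.5299 270.1942]
272 [ 50.  51.  54.  48.  51.  63.  75.  97. 113. 123. 135. 145. 151. 151.
 149. 140. 116.  91.  72.  61.  54.  50.  51.  52.  59.  94.] [275.5299 270.1942]
274 [ 50.  45.  49.  54.  58.  70.  82.  97. 110. 123. 131. 140. 148. 153.
 151. 145. 126. 105.  90.  82.  69.  62.  50.  42.  57.  92.] [275.5299 270.1942]
```

View pics/p4.png

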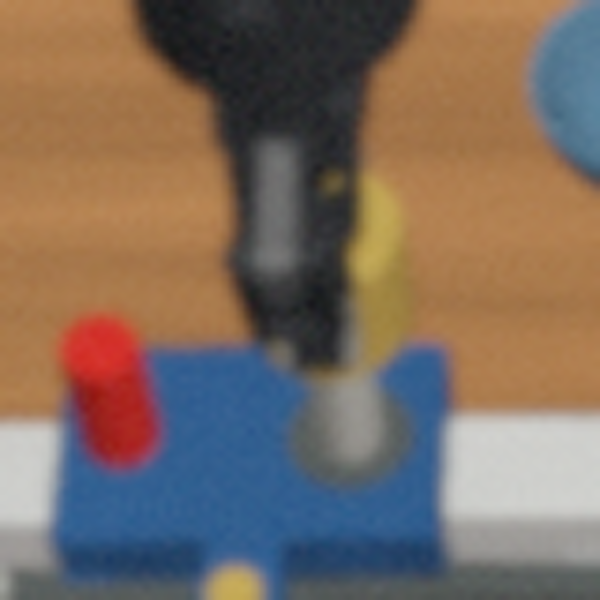

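```bash
cat > fit.py <<'E'
from edge import *
from scipy.optimize import minimize
# subpixel: brass-ness B-channel/yellow mask upsampled; contour of hue class around sleeve bottom, fit offset of model silhouette
def right_edge(s,rows,c0,c1,lev=.775):
    out=[]
    for r in rows:
        x=crossings(s,r,c0,c1)
        k=[i for i in range(len(x)-1) if x[i]>=lev>x[i+1]]
        out.append((r,c0+k[0]+(x[k[0]]-lev)/(x[k[0]]-x[k[0]+1]) if k else np.nan))
    return np.array(out)
def hull_right(c,z0,z1,rows,r=.023):
    a=np.linspace(0,2*np.pi,181)
    P=np.array([proj('scene',[c[0]+r*np.cos(t),c[1]+r*np.sin(t),z]) for z in(z0,z1) for t in a],np.float32)
    h=cv2.convexHull(P)[:,0]
    res=[]
    for r_ in rows:
        xs=[]
        for i in range(len(h)):
            p,q=h[i],h[(i+1)%len(h)]
            if (p[1]-r_)*(q[1]-r_)<0: xs.append(p[0]+(q[0]-p[0])*(r_-p[1])/(q[1]-p[1]))
        res.append((min(xs),max(xs)) if xs else (np.nan,np.nan))
    return np.array(res)
E
python3 - <<'E'
from fit import *
s0=cv2.imread('pics/scene0.png'); s4=cv2.imread('pics/s4.png'); s3=cv2.imread('pics/s3.png')
rows=range(221,241,2)
o=right_edge(s0,rows,243,258); m=hull_right([.4265,-.181],0,.044,rows); print('orig',(o[:,1]-m[:,1]).round(2))
rows=range(232,254,2)
o=right_edge(s3,rows,275,290); m=hull_right([.584,-.0862],.1541,.1981,rows); print('s3',(o[:,1]-m[:,1]).round(2))
rows=range(246,266,2)
o=right_edge(s4,rows,279,292); m=hull_right([.5956,-.0807],.1195,.1635,rows); print('s4',(o[:,1]-m[:,1]).round(2)); print(o[:,1].round(1))
# yellow-vs-blue in s4 bottom: R channel columns
for c in(267,268,269,270,271,272,274,276,278,280): print(c, s4[258:276,c,2], s4[258:276,c,0])
m=hull_right([.5956,-.0807],.1195,.1635,range(258,276)); print(m.round(1))
E
```

```text
orig [-0.01  0.05  0.03 -0.37 -0.61 -0.85 -0.88 -0.88 -0.94 -1.32]
s3 [-0.69 -0.6  -0.71 -1.1  -1.5  -1.53 -1.4  -1.55 -1.7  -1.73 -1.83]
s4 [-0.92 -0.72 -0.76 -1.02 -1.29 -1.32 -1.3  -1.42 -1.54 -0.98]
[282.6 283.3 283.6 283.6 283.6 283.8 284.1 284.3 284.2 284.2]
267 [ 59  56  49  42  44  51  57  85 104 110 102  84  65  50  48  50  49  49] [ 60  56  53  49  46  56  57  74  90  97 109 125 138 142 143 144 141 139]
268 [58 51 49 41 43 53 54 71 94 99 97 83 68 59 56 52 55 62] [ 60  54  52  41  47  58  58  69  86  92 100 110 130 142 145 139 135 131]
269 [54 45 40 30 50 47 50 54 63 71 75 77 76 67 59 61 73 78] [ 55  46  46  34  50  53  54  56  61  72  75  91 117 135 139 135 130 118]
270 [41 38 35 40 40 44 49 45 42 47 57 80 89 85 71 75 83 88] [ 44  43  41  42  45  52  49  46  47  49  52  77 103 125 129 121 113 106]
271 [ 30  33  24  35  41  50  40  43  38  42  61  89 104 103  93  97  95  97] [ 37  36  28  36  43  50  46  45  43  46  52  66  90 112 116 112 104 101]
272 [ 26  26  28  31  37  34  44  42  43  46  61  97 115 116 109 111 110 108] [ 35  29  33  38  43  41  51  46  47  45  46  60  8
[... 201 characters left out ...]
97 101 106 110 114 120 134 150 152 151 149 148 147] [ 56  64  79  80  78  85  90  97 101 101  94  92 115 134 142 140 143 139]
278 [156 153 152 151 147 146 147 147 150 148 151 150 148 149 150 149 149 150] [ 66  69  73  77  78  83  88  91  93  92  97 109 125 139 143 142 142 143]
280 [164 161 160 159 158 161 160 162 160 157 143 119 106 111 118 123 126 130] [ 68  66  66  64  65  68  65  71  68  80 103 124 138 136 126 123 122 125]
[[263.2 285.4]
 [263.4 285.6]
 [263.6 285.7]
 [263.8 285.8]
 [264.  285.7]
 [264.2 285.5]
 [264.4 285.2]
 [264.7 284.7]
 [265.2 284.1]
 [265.8 283.2]
 [266.8 282.1]
 [268.1 280.5]
 [270.3 278.2]
 [  nan   nan]
 [  nan   nan]
 [  nan   nan]
 [  nan   nan]
 [  nan   nan]]
```

{"method": "apply_moves", "body": {"commands": [[0.3,-0.1,-0.15,0],[0.4,0,0,0],[0.4,0,0,0],[0.4,0,0,0],[0,0,0,0]]}}

```text
time: 8.28
tcp_pos: [0.593, -0.0814, 0.1167]
eef_rot: [[-0.002, -0.001, 1.0], [0.0, 1.0, 0.001], [-1.0, 0.0, -0.002]]
force: [-0.2, -0.2, -5.4]
width: 0.526
```

{"method": "apply_moves", "body": {"commands": [[0.4,0,0,0],[0.5,0,0,0],[0.5,0,0,0],[0.4,0,0,0],[0,0,0,0]]}}

```text
time: 8.7
tcp_pos: [0.593, -0.0814, 0.0987]
eef_rot: [[-0.002, -0.001, 1.0], [0.0, 1.0, 0.001], [-1.0, 0.0, -0.002]]
force: [-0.9, 0.6, -4.9]
width: 0.52
```

{"method": "apply_moves", "body": {"commands": [[0.5,0,0,0],[0.7,0,0,0],[0.7,0,0,0],[0.5,0,0,0],[0,0,0,0]]}}

```text
time: 9.12
tcp_pos: [0.5927, -0.0813, 0.0743]
eef_rot: [[-0.003, -0.001, 1.0], [0.001, 1.0, 0.001], [-1.0, 0.001, -0.003]]
force: [-0.2, -0.3, -4.2]
width: 0.523
```

```bash
python3 - <<'E'
from fit import *
s=imaging.capture('scene')[:,:,::-1].copy()
print(ctrl.get_obs()['tcp_pos'],ctrl.get_obs()['force'])
cv2.imwrite('pics/p5.png',cv2.resize(s[220:310,220:320],None,fx=6.5,fy=6.5,interpolation=cv2.INTER_CUBIC))
E
```

```text
[ 0.593  -0.0814  0.0749] [-0.4002  0.1496 -4.0641]
```

View pics/p5.png

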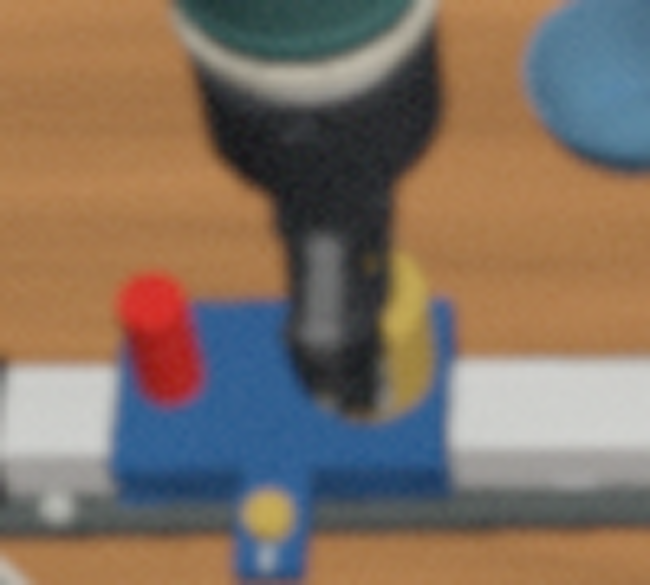

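The sleeve is on the spindle about 4 mm from home, with its yellow lower rim near zoom (375,415) and the carriage unmoved. I lower it the rest in small steps until the force shows contact.

{"method": "apply_moves", "body": {"commands": [[0.2,0,0,0],[0.1,0,0,0],[0.1,0,0,0],[0,0,0,0],[0,0,0,0]]}}

```text
time: 9.58
tcp_pos: [0.5938, -0.0816, 0.072]
eef_rot: [[0.0, -0.001, 1.0], [-0.0, 1.0, 0.001], [-1.0, -0.0, 0.0]]
force: [-0.4, 0.6, -4.0]
width: 0.528
```

{"method": "apply_moves", "body": {"commands": [[0.1,0,0,0],[0,0,0,0],[0,0,0,0]]}}

```text
time: 9.83
tcp_pos: [0.5938, -0.0816, 0.0709]
eef_rot: [[-0.0, -0.001, 1.0], [-0.0, 1.0, 0.001], [-1.0, -0.0, -0.0]]
force: [-0.0, -0.2, -4.4]
width: 0.521
```

{"method": "apply_moves", "body": {"commands": [[0.1,0,0,0],[0,0,0,0],[0,0,0,0]]}}

```text
time: 10.08
tcp_pos: [0.5938, -0.0816, 0.0708]
eef_rot: [[0.0, -0.001, 1.0], [-0.0, 1.0, 0.001], [-1.0, -0.0, 0.0]]
force: [-2.9, -0.2, 6.1]
width: 0.524
```

Contact at 6 N, so the sleeve is home. Release.

{"method": "apply_moves", "body": {"commands": [[0,0,0,0],[0,0,0,0],[0,0,0,0],[0,0,0,0],[0,0,0,0]], "fingers": -1}}

```text
time: 10.5
tcp_pos: [0.594, -0.0817, 0.0699]
eef_rot: [[0.0, -0.001, 1.0], [-0.0, 1.0, 0.001], [-1.0, -0.0, 0.0]]
force: [0.4, -0.6, 0.2]
width: 1.002
```

{"method": "apply_moves", "body": {"commands": [[0,0,0,0],[0,0,0,0],[-1,0,0,0],[-2,0,0,0],[-2,0,0,0]]}}

```text
time: 10.92
tcp_pos: [0.593, -0.0814, 0.1203]
eef_rot: [[-0.002, -0.001, 1.0], [0.0, 1.0, 0.001], [-1.0, 0.0, -0.002]]
force: [-0.0, -0.2, 1.1]
width: 1.0
```

{"method": "apply_moves", "body": {"commands": [[-2.5,0,0,0],[-2.5,0,0,0],[-1,0,0,0],[0,0,0,0],[0,0,0,0]]}}

```text
time: 11.33
tcp_pos: [0.5939, -0.0816, 0.1801]
eef_rot: [[0.001, -0.001, 1.0], [-0.0, 1.0, 0.001], [-1.0, -0.0, 0.001]]
force: [0.5, 0.5, -0.8]
width: 0.998
```

```bash
python3 - <<'E'
from fit import *
s=imaging.capture('scene')[:,:,::-1].copy()
print(ctrl.get_obs()['tcp_pos'],ctrl.get_obs()['force'])
cv2.imwrite('pics/s6.png',s)
cv2.imwrite('pics/p6.png',cv2.resize(s[220:340,215:365],None,fx=5,fy=5,interpolation=cv2.INTER_CUBIC))
E
```

```text
[ 0.5931 -0.0814  0.179 ] [-0.5373 -0.0325 -0.0639]
```

View pics/p6.png

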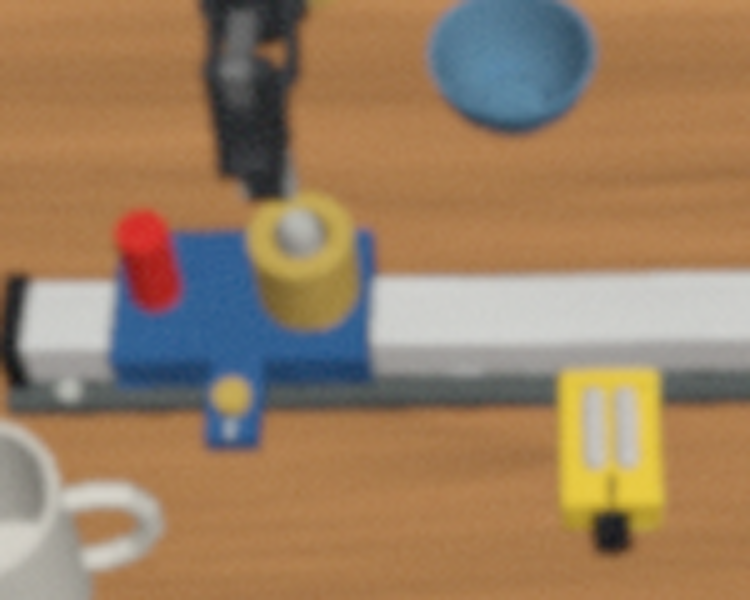

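The sleeve is home with the spindle tip visible in its bore at zoom (298,232). The carriage is unmoved: plunger at (231,395), notch near (610,430). Now to the grip.

{"method": "apply_moves", "body": {"commands": [[0,-1.5,0,0],[0,-2,0,0],[0,-2,0,0],[0,-1.2,0,0],[0,-0.3,0,0]]}}

```text
time: 11.8
tcp_pos: [0.5932, -0.154, 0.1784]
eef_rot: [[-0.002, 0.001, 1.0], [-0.0, 1.0, -0.001], [-1.0, -0.0, -0.002]]
force: [-0.7, -0.7, 0.4]
width: 1.001
```

{"method": "apply_moves", "body": {"commands": [[0,0,0,0],[0,0,0,0],[1,0,0,0],[2,0,0,0],[1.5,0,0,0]]}}

```text
time: 12.22
tcp_pos: [0.5937, -0.1505, 0.1337]
eef_rot: [[0.0, -0.002, 1.0], [0.0, 1.0, 0.002], [-1.0, 0.0, 0.0]]
force: [-0.4, 0.9, 0.2]
width: 1.004
```

{"method": "apply_moves", "body": {"commands": [[0.5,0,0,0],[0,0,0,0],[0,0,0,0]]}}

```text
time: 12.47
tcp_pos: [0.5938, -0.151, 0.1297]
eef_rot: [[-0.001, -0.002, 1.0], [0.0, 1.0, 0.002], [-1.0, 0.0, -0.001]]
force: [-0.1, -0.5, 0.8]
width: 0.999
```

```bash
python3 - <<'E'
from fit import *
s=imaging.capture('scene')[:,:,::-1].copy(); t=imaging.capture('top')[:,:,::-1].copy()
print(ctrl.get_obs()['tcp_pos'],ctrl.get_obs()['force'])
cv2.imwrite('pics/s7.png',s)
cv2.imwrite('pics/p7.png',cv2.resize(s[220:320,215:325],None,fx=6,fy=6,interpolation=cv2.INTER_CUBIC))
f=lambda p:((proj('scene',p)-[215,220])*6+2.5).round(0)
print(f([.5925,-.151,.107]),f([.5925,-.151,.057]))
p=ctrl.get_obs()['tcp_pos']
print(f([p[0]+.0425,p[1],p[2]+.013]),f([p[0]-.0425,p[1],p[2]+.013]))
# ball / notch subpixel
s0=cv2.imread('pics/scene0.png');t0=cv2.imread('pics/top0.png')
for n,im,roiY in(('top',t0,(290,180,325,225)),('scene',s0,(315,285,360,335))):
    x0,y0,x1,y1=roiY; h=cv2.cvtColor(im,cv2.COLOR_BGR2HSV)
    sat=h[y0:y1,x0:x1]
    m=cv2.inRange(sat,(22,140,100),(34,255,255)); cn,_=cv2.findContours(m,cv2.RETR_EXTERNAL,cv2.CHAIN_APPROX_NONE)
    c=max(cn,key=cv2.contourArea); r=cv2.minAreaRect(c); print(n,'yellow',np.array(r[0])+[x0,y0],r, at(n,r[0][0]+x0,r[0][1]+y0,.022))
for n,im,roi in(('top',t0,(372,190,385,204)),('scene',s0,(254,292,270,306))):
    x0,y0,x1,y1=roi; g=im[y0:y1,x0:x1].astype(float); w=np.clip(g[:,:,2]-g[:,:,0],0,None); w[w<40]=0
    if n=='x':pass
    Y,X=np.mgrid[y0:y1,x0:x1]; print(n,(w*X).sum()/w.sum(),(w*Y).sum()/w.sum(), w.max(axis=0))
E
```

```text
[ 0.5946 -0.1515  0.1307] [-0.1792  0.2422  0.4671]
[171. 269.] [191. 345.]
[141. 314.] [165. 118.]
top yellow [309.  200.5] ((19.0, 20.5), (29.0, 18.0), 90.0) [0.6489 0.0492 0.022 ]
scene yellow [337. 310.] ((22.0, 25.0), (30.0, 20.0), 90.0) [0.6599 0.0506 0.022 ]
top 379.03875303875304 196.07092807092806 [103.  82.  68.  69. 129. 136. 136. 135. 129.  64.  77.  95. 107.]
scene 261.3636363636364 299.82970550576186 [ 78.   0.   0.   0.  71.  98. 107. 107. 106.  92.  49.   0.   0.   0.
  71.  88.]
```

View pics/p7.png

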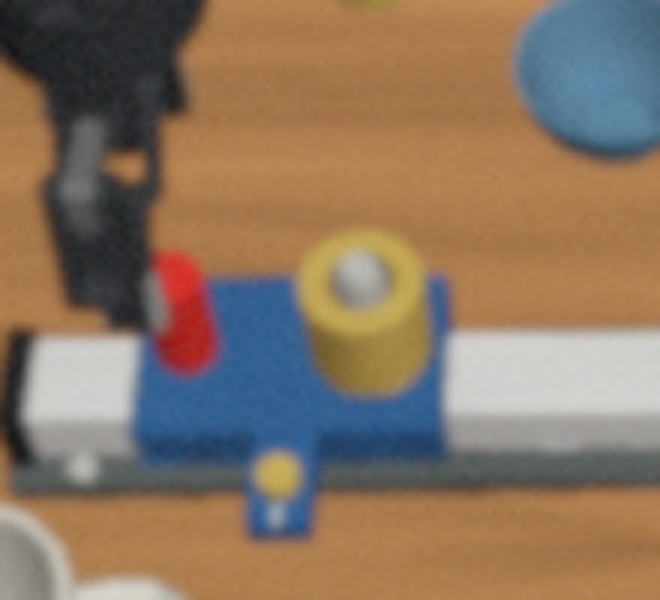

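{"method": "apply_moves", "body": {"commands": [[1,0,-0.15,0],[2,0,0,0],[1.7,0,0,0],[1,0,0,0],[0.5,0,0,0]]}}

```text
time: 12.98
tcp_pos: [0.5914, -0.1513, 0.0663]
eef_rot: [[-0.002, -0.001, 1.0], [0.001, 1.0, 0.001], [-1.0, 0.001, -0.002]]
force: [0.1, 0.5, 0.4]
width: 0.999
```

{"method": "apply_moves", "body": {"commands": [[0,0,0,0],[0,0,0,0]]}}

```text
time: 13.15
tcp_pos: [0.5926, -0.1517, 0.0681]
eef_rot: [[0.0, -0.001, 1.0], [-0.0, 1.0, 0.001], [-1.0, -0.0, 0.0]]
force: [0.4, -0.1, 0.2]
width: 1.001
```

{"method": "apply_moves", "body": {"commands": [[0,0,0,0],[0,0,0,0],[0,0,0,0],[0,0,0,0],[0,0,0,0]], "fingers": 1, "newtons": 60}}

```text
time: 13.57
tcp_pos: [0.5932, -0.1517, 0.0683]
eef_rot: [[0.002, -0.001, 1.0], [-0.0, 1.0, 0.001], [-1.0, -0.0, 0.002]]
force: [22.7, 2.4, 4.7]
width: 0.303
```

{"method": "apply_moves", "body": {"commands": [[0,0,0,0],[0,0,0,0],[0,0,0,0],[0,0,0,0],[0,0,0,0]]}}

```text
time: 13.98
tcp_pos: [0.5943, -0.152, 0.0687]
eef_rot: [[0.004, -0.001, 1.0], [-0.001, 1.0, 0.001], [-1.0, -0.001, 0.004]]
force: [5.0, 0.4, 2.0]
width: 0.265
```

```bash
python3 - <<'E'
from fit import *
s=imaging.capture('scene')[:,:,::-1].copy()
o=ctrl.get_obs();print(o['tcp_pos'],o['force'],o['width'])
cv2.imwrite('pics/s8.png',s)
cv2.imwrite('pics/p8.png',cv2.resize(s[220:320,215:325],None,fx=6,fy=6,interpolation=cv2.INTER_CUBIC))
E
```

```text
[ 0.5944 -0.152   0.0687] [ 4.9765 -0.0498  2.3104] 0.2663721047828742
```

View pics/p8.png

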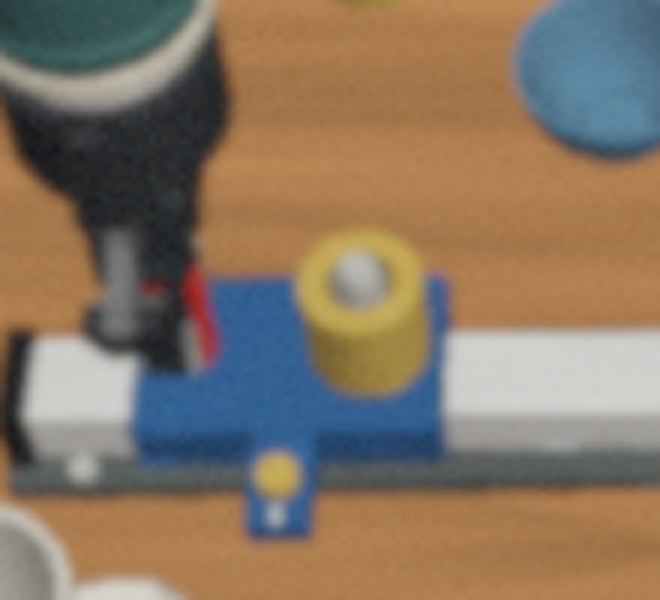

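Gripped firmly, carriage not moved. Slide about 13 cm of the estimated 16.4 cm, then go in small steps and feel.

{"method": "apply_moves", "body": {"commands": [[0,0.5,0.1,0],[0,1,0,0],[0,1.5,0,0],[0,2,0,0],[0,2,0,0]]}}

```text
time: 14.45
tcp_pos: [0.5943, -0.0819, 0.0687]
eef_rot: [[0.002, -0.0, 1.0], [-0.002, 1.0, 0.0], [-1.0, -0.002, 0.002]]
force: [2.6, -3.4, 4.9]
width: 0.268
```

{"method": "apply_moves", "body": {"commands": [[0,2,0,0],[0,1.7,0,0],[0,1.2,0,0],[0,0.7,0,0],[0,0.4,0,0]]}}

```text
time: 14.87
tcp_pos: [0.5943, -0.0206, 0.0687]
eef_rot: [[0.002, -0.002, 1.0], [-0.001, 1.0, 0.002], [-1.0, -0.001, 0.002]]
force: [3.0, -0.5, 6.6]
width: 0.265
```

{"method": "apply_moves", "body": {"commands": [[0,0,0,0],[0,0,0,0],[0,0,0,0]]}}

```text
time: 15.12
tcp_pos: [0.5943, -0.0212, 0.0687]
eef_rot: [[0.002, -0.001, 1.0], [-0.0, 1.0, 0.001], [-1.0, -0.0, 0.002]]
force: [2.5, 0.9, 7.1]
width: 0.263
```

```bash
python3 - <<'E'
from fit import *
s=imaging.capture('scene')[:,:,::-1].copy()
o=ctrl.get_obs();print(o['tcp_pos'],o['force'],o['width'])
cv2.imwrite('pics/s9.png',s)
cv2.imwrite('pics/p9.png',cv2.resize(s[220:340,240:390],None,fx=5,fy=5,interpolation=cv2.INTER_CUBIC))
E
```

```text
[ 0.5943 -0.0213  0.0687] [2.899  0.3362 7.2351] 0.26788231552812164
```

View pics/p9.png

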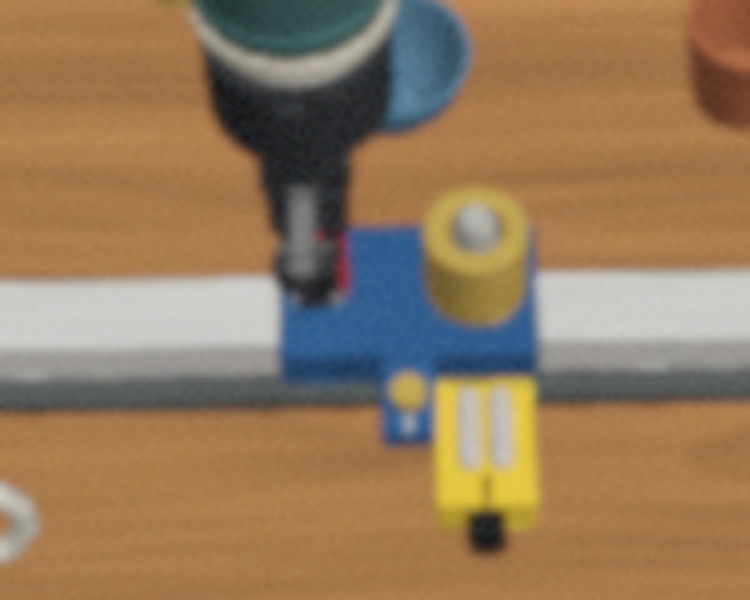

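```bash
python3 - <<'E'
from fit import *
g=lambda u,v,z:at('scene',240+u/5-.4,220+v/5-.4,z)
for z in(.057,.06): print(g(407,388,z),g(409,425,z-.003))
print(g(487,490,.024),g(485,428,.026), g(487,450,.024))
E
```

```text
[0.6476 0.016  0.057 ] [0.6643 0.0168 0.054 ]
[0.6494 0.0161 0.06  ] [0.6661 0.0168 0.057 ]
[0.68   0.0501 0.024 ] [0.6501 0.0499 0.026 ] [0.6601 0.0506 0.024 ]
```

About 34 mm remain, so the seat is expected at TCP y ≈ 0.013 with the first ridge from about -0.001.

{"method": "apply_moves", "body": {"commands": [[0,0.4,0,0],[0,0.6,0,0],[0,0.5,0,0],[0,0.3,0,0],[0,0,0,0]]}}

```text
time: 15.58
tcp_pos: [0.5943, -0.003, 0.0687]
eef_rot: [[0.002, -0.001, 1.0], [-0.0, 1.0, 0.001], [-1.0, -0.0, 0.002]]
force: [3.3, 1.5, 5.9]
width: 0.263
```

{"method": "apply_moves", "body": {"commands": [[0,0.2,0,0],[0,0.1,0,0],[0,0,0,0]]}}

```text
time: 15.83
tcp_pos: [0.5943, -0.0015, 0.0687]
eef_rot: [[0.002, -0.002, 1.0], [-0.002, 1.0, 0.002], [-1.0, -0.002, 0.002]]
force: [3.6, -4.6, 6.9]
width: 0.264
```

{"method": "apply_moves", "body": {"commands": [[0,0.2,0,0],[0,0,0,0]]}}

```text
time: 16.0
tcp_pos: [0.5943, -0.0006, 0.0687]
eef_rot: [[0.002, -0.002, 1.0], [-0.004, 1.0, 0.002], [-1.0, -0.004, 0.002]]
force: [2.5, -7.3, 6.0]
width: 0.268
```

{"method": "apply_moves", "body": {"commands": [[0,0.2,0,0],[0,0,0,0]]}}

```text
time: 16.17
tcp_pos: [0.5943, 0.0023, 0.0687]
eef_rot: [[0.002, -0.001, 1.0], [-0.002, 1.0, 0.001], [-1.0, -0.002, 0.002]]
force: [2.2, -2.2, 6.0]
width: 0.26
```

{"method": "apply_moves", "body": {"commands": [[0,0.2,0,0],[0,0,0,0]]}}

```text
time: 16.33
tcp_pos: [0.5943, 0.0052, 0.0687]
eef_rot: [[0.002, -0.001, 1.0], [-0.001, 1.0, 0.001], [-1.0, -0.001, 0.002]]
force: [2.6, -0.7, 6.3]
width: 0.267
```

{"method": "apply_moves", "body": {"commands": [[0,0.2,0,0],[0,0,0,0]]}}

```text
time: 16.5
tcp_pos: [0.5943, 0.0076, 0.0687]
eef_rot: [[0.002, -0.001, 1.0], [-0.0, 1.0, 0.001], [-1.0, -0.0, 0.002]]
force: [4.5, 0.6, 7.0]
width: 0.264
```

{"method": "apply_moves", "body": {"commands": [[0,0.15,0,0],[0,0,0,0],[0,0,0,0]]}}

```text
time: 16.75
tcp_pos: [0.5943, 0.0093, 0.0687]
eef_rot: [[0.002, -0.001, 1.0], [0.0, 1.0, 0.001], [-1.0, 0.0, 0.002]]
force: [2.4, 2.7, 6.7]
width: 0.267
```

{"method": "apply_moves", "body": {"commands": [[0,0.15,0,0],[0,0,0,0],[0,0,0,0]]}}

```text
time: 17.0
tcp_pos: [0.5943, 0.0112, 0.0687]
eef_rot: [[0.002, -0.001, 1.0], [0.001, 1.0, 0.001], [-1.0, 0.001, 0.002]]
force: [2.9, 4.0, 6.7]
width: 0.265
```

```bash
python3 - <<'E'
from fit import *
s=imaging.capture('scene')[:,:,::-1].copy();t=imaging.capture('top')[:,:,::-1].copy()
o=ctrl.get_obs();print(o['tcp_pos'],o['force'],o['width'])
cv2.imwrite('pics/s10.png',s);cv2.imwrite('pics/t10.png',t)
a=cv2.resize(s[280:335,300:360],None,fx=6.5,fy=6.5,interpolation=cv2.INTER_CUBIC)
b=cv2.resize(t[175:230,285:345],None,fx=6.5,fy=6.5,interpolation=cv2.INTER_CUBIC)
cv2.imwrite('pics/p10.png',np.hstack([a,b]))
E
```

```text
[0.5943 0.0112 0.0687] [3.1143 3.8696 5.7901] 0.26609788350769575
```

View pics/p10.png

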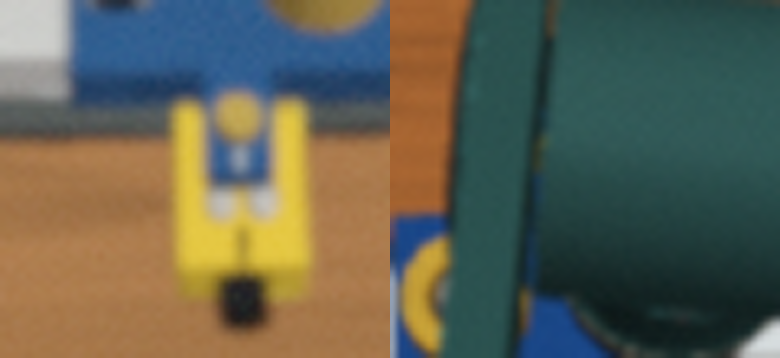

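{"method": "apply_moves", "body": {"commands": [[0,0.1,0,0],[0,0,0,0],[0,0,0,0]]}}

```text
time: 17.35
tcp_pos: [0.5943, 0.0118, 0.0687]
eef_rot: [[0.002, -0.001, 1.0], [0.0, 1.0, 0.001], [-1.0, 0.0, 0.002]]
force: [2.7, 2.0, 6.6]
width: 0.265
```

{"method": "apply_moves", "body": {"commands": [[0,0.1,0,0],[0,0,0,0],[0,0,0,0]]}}

```text
time: 17.6
tcp_pos: [0.5943, 0.0121, 0.0687]
eef_rot: [[0.002, -0.001, 1.0], [-0.001, 1.0, 0.001], [-1.0, -0.001, 0.002]]
force: [3.3, -1.5, 6.7]
width: 0.266
```

The force flips sign at TCP y ≈ 0.012 and the carriage barely follows the command, so the ball is seated. Check with a picture.

{"method": "apply_moves", "body": {"commands": [[0,-0.03,0,0],[0,0,0,0],[0,0,0,0],[0,0,0,0],[0,0,0,0]]}}

```text
time: 18.02
tcp_pos: [0.5943, 0.012, 0.0686]
eef_rot: [[0.002, -0.001, 1.0], [-0.0, 1.0, 0.001], [-1.0, -0.0, 0.002]]
force: [3.1, -0.4, 6.1]
width: 0.263
```

```bash
python3 - <<'E'
from fit import *
s=imaging.capture('scene')[:,:,::-1].copy()
o=ctrl.get_obs();print(o['time'],o['tcp_pos'],o['force'],o['width'])
cv2.imwrite('pics/s11.png',s)
x0,y0,k=260,240,7
cv2.imwrite('pics/p11.png',cv2.resize(s[y0:y0+85,x0:x0+110],None,fx=k,fy=k,interpolation=cv2.INTER_CUBIC))
f=lambda p:((proj('scene',p)-[x0,y0])*k+k/2-.5).round(0)
print('ball if at .050',f([.65,.0505,.059]),f([.65,.0475,.059]))
E
```

```text
18.0667 [0.5943 0.012  0.0687] [ 2.664  -0.2414  5.3584] 0.2647338605460599
ball if at .050 [541. 405.] [532. 405.]
```

View pics/p11.png

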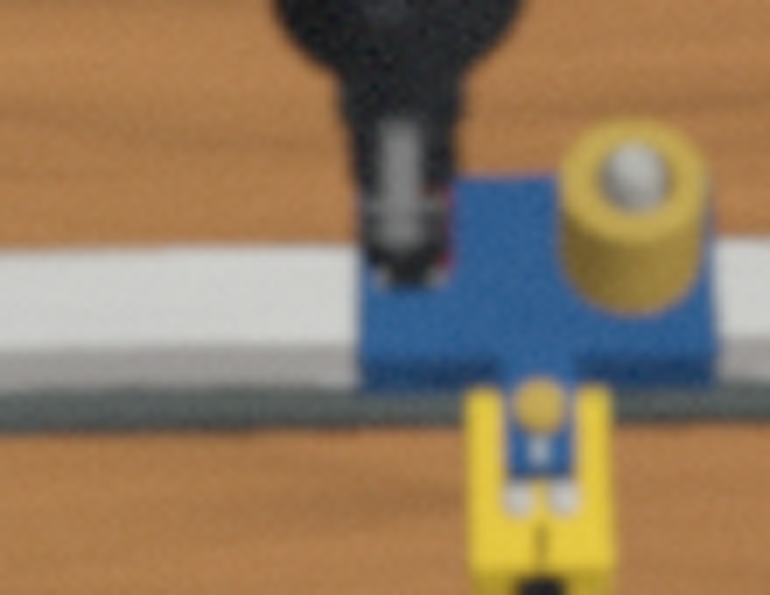

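The plunger (540,402) and white line (540,450) line up with the black line (541,540) and sit between the two ridges. The sleeve is on the spindle and the force is near zero. Handing in.

```bash
python3 -c "
from cell import workorder
print(workorder.sign_off())"
```

```text
the job is handed in; nothing more can be done
None
```

I slid the farthest brass sleeve down over the spindle and let go of it. Then I gripped the red grip and slid the carriage 164 mm into the notch. I handed the job in at about 18 s of the 64 s allowed, with the gripper still closed on the grip.

**Last checks**
- **Sleeve:** I felt it reach the bottom with about 6 N of contact before releasing. In the last picture it stands upright around the spindle, clear of the fingers.
- **Notch:** The ridge resisted with up to about 7 N, then the ball pulled the carriage forward with about 4 N. The force changed sign at TCP y = 0.012. The camera had predicted 0.0127, so the two agree within 1 mm.
- **Alignment:** In the last picture the plunger screw, white line and black line match to about one pixel of the magnified view.
- **At hand-in:** The force along the slide was about -0.2 N, the carriage was still and the grip was set to 60 N.
- **Side and vertical forces:** The grip still had about 3 N sideways and 5–6 N vertically on it, and I left these as they were.
- **Bystanders:** I did not measure them again. No contact with them showed in the forces or the pictures I took.

Nothing failed. The two camera views did differ by up to about 4 mm on where the sleeve first stood. While holding the sleeve I measured it about 1.8 mm off-centre in the jaws and corrected for that before lowering it.

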